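# Walk the tall tin into its marked bay

## Task

Walk the tall flat-sided tin forward into the bay taped on the stockroom board, as you would a heavy one: hold it by its handle, rock it sideways onto the bottom edge of one narrow side and swing the raised side ahead about a corner of that edge, then rock it onto the other side's bottom edge and swing the first side up level. Never lift it clear of the board. Leave it standing upright inside the tape, square with it, and do not disturb the short tin, the round can or the carton.

Things in the scene. Friction and masses are not known exactly. Their poses are not given: they have to be found in the camera images.
- tin_centre (a point): Centre of the body of the tall bare-metal tin: a rectangular can 60 mm thick (x), 140 wide (y), 200 tall, 0.6 to 0.9 kg, paper label, standing short of the bay on its robot side. This point is on its axis, 100 mm above its flat underside; z up, x its walking direction (away from the robot, into the bay), y to its left. Bottom corners at x +-30, y +-70, z -100 mm from here.
- tin_handle (a point): Middle of the tall tin's rigid black bridge handle, 143 mm above tin_centre; axes as the tin's. A bar 18 mm thick (x), 90 long (y), 16 high, on posts at y = +-38 mm, with 35 mm free between it and the tin's top; 251 mm to the top of all. A small black cap (20 mm across, 14 high) stands on the tin's top at y = +57 mm.
- tin_left (a point): Middle of the bottom edge of the tall tin's left narrow side: 70 mm to +y and 100 mm below tin_centre; axes as the tin's.
- tin_right (a point): Middle of the bottom edge of the tall tin's right narrow side: 70 mm to -y and 100 mm below tin_centre; axes as the tin's.
- bay: The bay: a rectangle of flat black tape (15 mm wide) on the plywood board, 90 by 200 mm inside (x by y). Origin at its middle on the board; x points away from the robot, z up. The tin belongs inside, its x along the bay's x. At the start the tin's middle is 50 to 68 mm short of the bay's middle (towards -x), up to 10 mm to one side, nearly square with it. The bay is empty beyond the tin.
- short_tin_centre (a point): Bystander beside the bay: a tin of the same metal, plan size and handle, but its body only 100 mm tall (151 mm with handle). This point is at the middle of its body, 50 mm above the board. Leave alone.
- round_can_centre (a point): Bystander beside the bay: a round metal can, 100 mm across, 119 mm tall. This point is on its axis 59 mm above the board. Leave alone.
- carton_centre (a point): Bystander beyond the bay: a cardboard carton 90 x 140 x 80 mm high. This point is at its centre, 40 mm above the board. Leave alone.
There are look-alikes about, which are no part of the job. Leave any green or purple look-alike of the part that bears tin_centre alone.

How it is judged:
On the way, in this order (a step that is already met when the one before it is completed fails the run):
1. rocked up on the bottom edge of one narrow side, which stays within 30 mm of where it stood, the tin is swung at least 8 degrees out of square with the bay (((angle between tin_centre's own z axis and vertical above 0.07 rad and height (world z) of tin_left below 0.008 m and height (world z) of tin_right above 0.01 m and distance of tin_left from where it was at the start of the episode below 0.03 m and angle between the x axis of tin_centre and the x axis of bay, either way round above 0.14 rad) or (angle between tin_centre's own z axis and vertical above 0.07 rad and height (world z) of tin_right below 0.008 m and height (world z) of tin_left above 0.01 m and distance of tin_right from where it was at the start of the episode below 0.03 m and angle between the x axis of tin_centre and the x axis of bay, either way round above 0.14 rad))), for 0.1 s.
2. still at least 8 degrees out of square, the tin is rocked onto the bottom edge of the side that has come more than 30 mm forward, the other side (still within 40 mm of where it stood) raised (((angle between tin_centre's own z axis and vertical above 0.07 rad and height (world z) of tin_left below 0.008 m and height (world z) of tin_right above 0.01 m and distance of tin_left from where it was at the start of the episode above 0.03 m and distance of tin_right from where it was at the start of the episode below 0.04 m and angle between the x axis of tin_centre and the x axis of bay, either way round above 0.14 rad) or (angle between tin_centre's own z axis and vertical above 0.07 rad and height (world z) of tin_right below 0.008 m and height (world z) of tin_left above 0.01 m and distance of tin_right from where it was at the start of the episode above 0.03 m and distance of tin_left from where it was at the start of the episode below 0.04 m and angle between the x axis of tin_centre and the x axis of bay, either way round above 0.14 rad))), for 0.1 s.
3. rocked up on the bottom edge of a side that has come more than 30 mm from where it stood, the tin is swung back to within 7 degrees of square (((angle between tin_centre's own z axis and vertical above 0.07 rad and height (world z) of tin_left below 0.008 m and height (world z) of tin_right above 0.01 m and distance of tin_left from where it was at the start of the episode above 0.03 m and angle between the x axis of tin_centre and the x axis of bay, either way round below 0.12 rad) or (angle between tin_centre's own z axis and vertical above 0.07 rad and height (world z) of tin_right below 0.008 m and height (world z) of tin_left above 0.01 m and distance of tin_right from where it was at the start of the episode above 0.03 m and angle between the x axis of tin_centre and the x axis of bay, either way round below 0.12 rad))), for 0.1 s.
At the end, for the whole second after the job is handed in: The tall tin stands flat and upright (within 3 degrees) in the bay: its middle within 18 mm of the bay's middle along the bay's x and 30 mm along its y, and square with the bay within 10 degrees (x of tin_centre in the frame of bay between -0.018 and 0.018 m and y of tin_centre in the frame of bay between -0.03 and 0.03 m and angle between the x axis of tin_centre and the x axis of bay, either way round below 0.175 rad and angle between tin_centre's own z axis and vertical below 0.05 rad and height (world z) of each of tin_left, tin_right below 0.006 m); the robot touches nothing.
It fails at once if the tall tin lifted clear of the board (both bottom side edges more than 12 mm up) (height (world z) of each of tin_left, tin_right above 0.012 m).
It fails at once if the tall tin toppled (tilted more than 35 degrees) (angle between tin_centre's own z axis and vertical above 0.61 rad).
It fails at once if a bystander moved more than 20 mm (distance of any of short_tin_centre, round_can_centre, carton_centre from where it was at the start of the episode above 0.02 m).
It also fails if it takes over 42 s, if anything falls off the work surface, if the arm or the gripper's body presses on something with over 40 N, if the wrist force passes 120 N, or if a joint passes its speed limit or range.

## Robot

A 7-joint arm with a two-finger parallel gripper is mounted at the origin on the work surface. World frame = base frame: x ahead of the robot, y to its left, z up, the work surface at z = 0. Lengths are in m, angles in rad, forces in N, time in s.
With the tool pointing down it reaches from about 0.425 to 0.95 m from the base axis. Payload 16.7 kg.
Tool frame: the origin (TCP) lies at the very end of the fingers, on their centre line; the grasp point (between the pads) lies 19 mm behind it (pinch_z is the distance from the TCP to the grasp point, in m); x points along the fingers, y is the direction in which the jaws open and shut, and the axes are right-handed (so a half turn about x gives the same grasp; the last joint's range is limited). The gripper opens to 94 mm and grips with 3 to 60 N. Pads are 16 mm wide; open, the fingers measure 119 mm over their backs; the gripper's body (75 mm by 177 mm) begins 78 mm behind the grasp point.
Start: joints at [0.965, 0.426, 0.074, 1.606, -0.034, 1.111, -0.067], TCP at [0.298, -0.606, 0.205] pointing down, gripper open.
Joint ranges: [-2.85, 2.85], [-0.5, 2.14], [-1.23, 1.37], [0.21, 2.46], [-1.02, 4.16], [0.16, 2.05], [-2.73, 2.73]. Speed limits (rad/s): [1.89, 1.89, 2.39, 2.39, 3.01, 3.01, 3.01].

## Interface

Orientations are given as a 3x3 rotation matrix whose columns are the frame's x, y, z axes.
In Python, from cell import * gives the robot as it stands. The module is installed in compiled form; this text tells all that it offers.
- The arm moves only by the tool step_arm, never from a script. Its argument "plan" is a list of rows, each a list of 7 numbers: the closure in counts, from 0 (fully open) to 255 (shut), then the shift along the world's x, y, z in units of 0.1 m (1.0 is 0.1 m), then the turn, a rotation vector about the world's x, y, z in units of 5 degrees (1.0 is 5 degrees). A call has 1 to 12 rows; each row shifts and turns the pose as measured when the row begins; what a row does not reach is not made up. A row lasts 1/10 s, in which the tool goes at most 50 mm and 8.59 degrees, less where a joint would pass 70% of its speed; a pose out of reach is approached as far as the arm can. A call with a number of a shift or a turn outside -1 to 1 is refused whole. A call with a gripper value outside its range is refused whole. The fingers move at their own pace and stop on an object; "newtons" is the grip in N (left out, the last holds). Time passes only in rows, so rows that do not move let the fingers close. It gives the time, the measured TCP pose, the force and the opening at its end, in the units of the state.
- read_state(): the state, without advancing time (a new reading comes with each control period).
- get_image(name): name is "side" or "top" or "wrist"; returns (picture, depth): 480x640x3 uint8, red, green, blue; 480x640 float32, m along the optical axis (not along the pixel's ray), 0 where there is no reading.
- get_calibration(name): a dict with "vfov" (degrees; the focal length in pixels is half the picture's height over the tangent of half this angle, whatever the lens; pixels are square), "cx", "cy" (the principal point, pixels), "R" (3x3) and "t" (3): a world point X has camera coordinates R X + t. Camera axes: x right, y down, z forward; pixel columns grow to the right and rows downward; lengths in m; the calibration is good to about 2 mm. A picture is of the moment at which its call begins: read the wrist's pose just before it. get_calibration takes no time and is no camera call; for the wrist camera it gives the pose at the moment of the call.
- job_done(): hands the job in, once; it reports no verdict.
The state is a dict: "time": time; "q": joint angles; "joint_vel": joint speeds; "joint_efforts": joint torques, N m; "tool_pos": TCP position; "orientation": TCP orientation; "force": force on the tool from outside, world axes, zero at the start; "ft_torque": the same for the moment, N m; "grip_width": opening from 0.0 (shut) to 1.0 (fully open).
Only numpy, scipy, OpenCV 4.12 (cv2) and the standard library are available. Lean on these libraries where they do the work, as an engineer would, in place of code of your own. Each camera call takes 0.05 s, during which the arm holds its last target.

## Working session

There is one attempt and no reset: what is moved stays moved. The work goes in short steps, Python scripts to look and compute and a tool call to move; the robot and the scene stay as the last step left them, time stands still between calls to the robot, and variables do not carry over. Pictures are saved under pics/ and viewed, and the job is handed in when it is done.

Besides the shell and the picture viewer there is one more tool, called after ">>>" as name(argument=value, ...), one argument or row to a line, values as JSON. step_arm: Moves the arm, as the interface text tells. Shifts and turns lie within -1 to 1; 1 stands for 0.1 m of shift or 5 degrees of turn. Its arguments: {"type":"object","properties":{"plan":{"type":"array","items":{"type":"array","items":{"type":"number"}}},"newtons":{"type":"number"}},"required":["plan"]}

```bash
mkdir -p pics
cat > h.py <<'E'
from cell import *
import numpy as np, cv2
def snap(n,f):
    c=get_calibration(n); im,d=get_image(n)
    cv2.imwrite('pics/'+f+'.png',im[:,:,::-1]); np.savez('pics/'+f+'.npz',im=im,d=d,**{k:c[k] for k in c})
def load(f): return np.load('pics/'+f+'.npz')
def P(D,u,v,z=None,zw=None):
    f=240/np.tan(np.radians(float(D['vfov']))/2)
    r=np.array([(u-D['cx'])/f,(v-D['cy'])/f,1.0]); R=D['R'];t=D['t']
    if zw is not None:
        a=R.T@r; o=-R.T@t; return o+a*(zw-o[2])/a[2]
    if z is None: z=D['d'][int(round(v)),int(round(u))]
    return R.T@(r*z-t)
E
python3 - <<'E'
from h import *
snap('top','t0'); snap('side','s0')
s=read_state(); print(s)
for f in('t0','s0'):
    D=load(f); print(f,-D['R'].T@D['t'],D['R'],D['vfov'],D['cx'],D['cy'])
E
```

```text
{'time': 0.1, 'q': array([ 0.96449855,  0.42661365,  0.07384528,  1.60655855, -0.03411232,
        1.1108188 , -0.06707414]), 'joint_vel': array([ 0.00042651, -0.00025961, -0.00110774, -0.00252762, -0.00053519,
       -0.00136206, -0.00227658]), 'joint_efforts': array([ 7.45640660e-03, -9.37472248e+01,  3.67631927e+00, -4.55038333e+01,
       -4.86568641e-02,  1.68495759e-02,  6.59146917e-05]), 'tool_pos': array([ 0.29752741, -0.60543196,  0.20487578]), 'orientation': array([[-5.57150693e-04,  4.41071958e-01, -8.97471569e-01],
       [ 9.94148272e-04, -8.97471021e-01, -4.41072305e-01],
       [-9.99999351e-01, -1.13796355e-03,  6.15356766e-05]]), 'force': array([-0.30200036,  0.78107542,  0.17817611]), 'ft_torque': array([ 0.02872899, -0.05361186, -0.02487402]), 'grip_width': 0.9994212331822206}
t0 [0.48699929 0.06321485 1.25046008] [[-0.00565871 -0.99959279  0.02796831]
 [-0.99755483  0.00369446 -0.06979045]
 [ 0.06965871 -0.02829484 -0.99716953]] 47.62096703362441 316.38410427889295 234.35062763309878
s0 [1.03962737 0.53297372 0.7782156 ] [[-0.69135959  0.72241984 -0.01146722]
 [ 0.48255473  0.44987862 -0.75149861]
 [-0.53773864 -0.52508933 -0.65963501]] 50.895230021111125 319.66706260962496 233.81029357787025
```

View pics/t0.png

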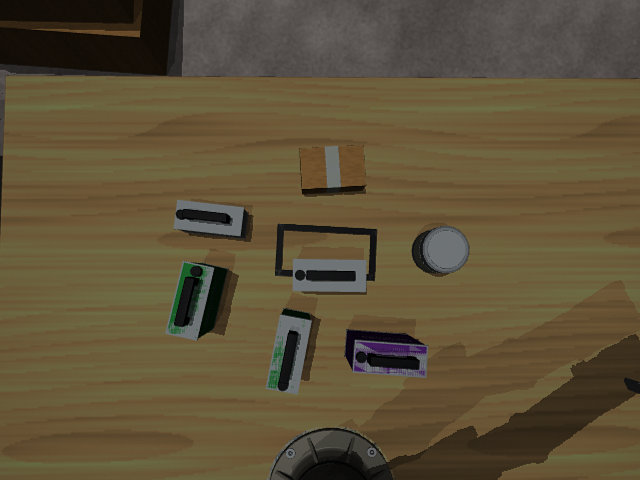

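View pics/s0.png

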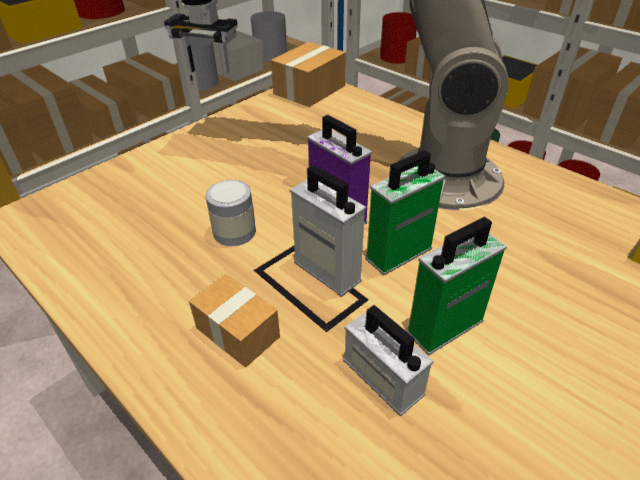

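Candidates in the top picture: bare-metal tall tin (329,276) right at the bay, green tins (197,300) and (290,350), purple tin (388,358), and the bare short tin (210,218). By the description it is the one at (329,276). I'll check that in a close crop.

Run:
```python
from h import *
im=cv2.imread('pics/t0.png')[215:305,265:385]
cv2.imwrite('pics/t0c.png',cv2.resize(im,None,fx=6.6,fy=6.6,interpolation=cv2.INTER_CUBIC))
D=load('t0')
im=D['im'].astype(int);d=D['d']
# all points cloud
f=240/np.tan(np.radians(float(D['vfov']))/2)
vv,uu=np.mgrid[200:320,255:400]
z=d[200:320,255:400]
C=np.stack([(uu-D['cx'])/f*z,(vv-D['cy'])/f*z,z],-1)
W=(C-D['t'])@D['R']
m=(abs(W[...,2]-0.2)<0.012)
u8=np.zeros(m.shape,np.uint8);u8[m]=1
pts=W[m][:,:2].astype(np.float32)
print('top',cv2.minAreaRect(pts),np.median(W[m][:,2]))
b=abs(W[...,2]-0.243)<.02
m2=(W[...,2]>0.23)
print('handle',cv2.minAreaRect(W[m2][:,:2].astype(np.float32)),W[m2][:,2].max(),np.median(W[m2][:,2]), W[m2].mean(0))
print('board z',np.median(W[:15,:,2]))
```

```text
top ((0.45472756028175354, 0.021505340933799744), (0.16662296652793884, 0.11605201661586761), 88.9373550415039) 0.2000414392466022
handle ((0.48103535175323486, 0.013629414141178131), (0.09923648834228516, 0.01657094620168209), 89.67747497558594) 1.2504600783934148 0.2510789739418168 [0.48198876 0.01475031 0.37126536]
board z -0.0001294585263048185
```

View pics/t0c.png

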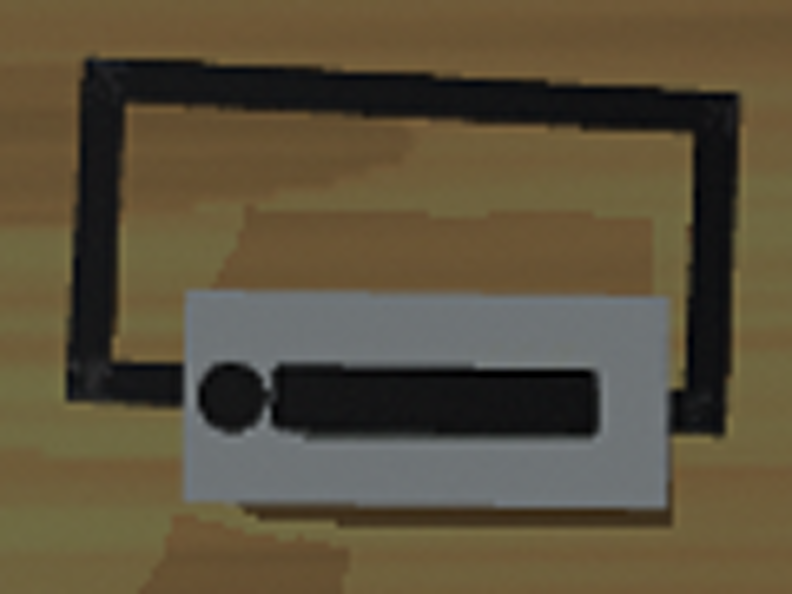

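The crop shows a bare grey tin with its black cap on the left, bar at crop (275–598, 368–436), top corners (185,291), (667,297), (667,508) and (185,500). The tape's outer corners are (85,60), (738,95), (722,435) and (68,400).

Run:
```python
from h import *
D=load('t0')
def g(L,z):
    Q=np.array([P(D,265+(a+.5)/6.6-.5,215+(b+.5)/6.6-.5,zw=z)[:2] for a,b in L]); 
    c=Q.mean(0); y=(Q[0]+Q[3]-Q[1]-Q[2])/2; x=(Q[0]+Q[1]-Q[2]-Q[3])/2
    print(c.round(4),'len x,y',np.linalg.norm(x).round(4),np.linalg.norm(y).round(4),'yaw deg',np.degrees([np.arctan2(x[1],x[0]),np.arctan2(-y[0],y[1])]).round(2)); return c
b=g([(85,60),(738,95),(722,435),(68,400)],0)
t=g([(185,291),(667,297),(667,508),(185,500)],.2)
h=g([(273,368),(598,370),(598,437),(275,433)],.251)
a=np.radians(-3); R=np.array([[np.cos(a),-np.sin(a)],[np.sin(a),np.cos(a)]])
print('tin in bay',R.T@(t-b),R.T@(h-b))
for n,u,v,z in(('short',210,215,.13),('can',446,250,.119),('carton',332,168,.08),('green2',290,350,.25),('purple',388,358,.25)):
    print(n,P(D,u,v,zw=z))
```

```text
[0.5336 0.0063] len x,y 0.1187 0.2284 yaw deg [-3.17 -3.33]
[0.4817 0.0092] len x,y 0.0612 0.141 yaw deg [-0.42 -1.16]
[0.4811 0.0091] len x,y 0.0183 0.0902 yaw deg [ 0.44 -0.86]
tin in bay [-0.05191633  0.00012892] [-5.25544537e-02  9.63832280e-06]
short [0.60603754 0.25040877 0.13      ]
can [ 0.53215122 -0.24048821  0.119     ]
carton [ 0.71353393 -0.00484987  0.08      ]
green2 [0.3466269  0.08392921 0.25      ]
purple [ 0.33051439 -0.09445997  0.25      ]
```

>>> step_arm(
  plan=[
    [0, 0, 0, 0.5, 0, 0, 0],
    [0, 0, 0.1, 0.5, 0, 0, 0.2],
    [0, 0.1, 0.4, 0.1, 0, 0, 0.9],
    [0, 0.15, 0.47, 0, 0, 0, 1],
    [0, 0.15, 0.47, 0, 0, 0, 1],
    [0, 0.15, 0.47, 0, 0, 0, 1],
    [0, 0.15, 0.47, 0, 0, 0, 1],
    [0, 0.15, 0.47, 0, 0, 0, 1],
    [0, 0.15, 0.47, 0, 0, 0, 1],
    [0, 0.15, 0.47, 0, 0, 0, 1],
    [0, 0.15, 0.47, 0, 0, 0, 1],
    [0, 0.15, 0.47, 0, 0, 0, 1],
  ],
  newtons=50,
)

```text
time: 1.3
tool_pos: [0.4364, -0.1255, 0.3144]
orientation: [[-0.007, 0.978, -0.208], [-0.004, -0.208, -0.978], [-1.0, -0.006, 0.006]]
force: [0.6, -0.1, -0.2]
grip_width: 1.0
```

```bash
cat >> h.py <<'E'
from scipy.spatial.transform import Rotation as Ro
def Rtool(yaw,tilt=0):  # tin yaw (deg), tilt about tin x (deg); returns tool R
    R0=np.array([[0,1.,0],[0,0,-1.],[-1.,0,0]])
    return Ro.from_euler('ZX',[yaw,tilt],degrees=True).as_matrix()@R0
def plan(ptgt,Rt,n=1,c=0):
    s=read_state(); p=s['tool_pos'];R=s['orientation']
    w=np.degrees(Ro.from_matrix(Rt@R.T).as_rotvec())
    print('t',s['time'],'pos',p.round(4),'F',s['force'].round(1),'grip',round(s['grip_width'],3))
    print('row x%d:'%n,((np.array(ptgt)-p)*10/n).round(3),(w/5/n).round(3))
E
python3 -c "
from h import *
plan([.4813,.0092,.305],Rtool(-.9),3)"
```

```text
t 1.3 pos [ 0.4364 -0.1255  0.3144] F [ 0.6 -0.1 -0.2] grip 1.0
row x3: [ 0.15   0.449 -0.031] [ 0.02  -0.026  0.739]
```

>>> step_arm(
  plan=[
    [0, 0.15, 0.45, 0, 0, 0, 0.74],
    [0, 0.15, 0.45, 0, 0, 0, 0.74],
    [0, 0.15, 0.45, 0, 0, 0, 0.74],
    [0, 0, 0, 0, 0, 0, 0],
  ],
)

```text
time: 1.7
tool_pos: [0.482, 0.0215, 0.3146]
orientation: [[-0.005, 1.0, 0.004], [-0.005, 0.004, -1.0], [-1.0, -0.005, 0.005]]
force: [0.3, -0.8, -0.9]
grip_width: 1.0
```

```bash
python3 -c "
from h import *
plan([.4813,.0092,.305],Rtool(-.9),1)
snap('wrist','w0')"
```

```text
t 1.7 pos [0.482  0.0215 0.3146] F [ 0.3 -0.8 -0.9] grip 1.0
row x1: [-0.007 -0.123 -0.096] [ 0.056 -0.059 -0.22 ]
```

View pics/w0.png

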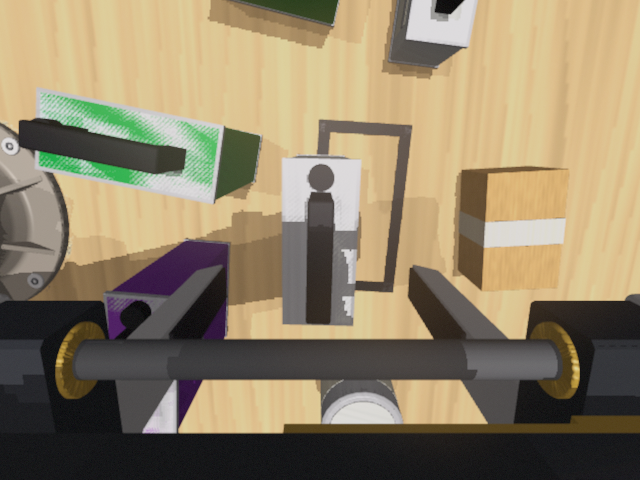

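The wrist view shows the bar at (307–334, 193–322) with the cap at (321,177), and the open fingers straddle it with clear space on both sides. I'll check the position from these pixels.

```bash
python3 -c "
from h import *
D=load('w0')
for L,z in (([(307,193),(334,193),(332,322),(306,322)],.251),([(281,158),(361,158),(354,325),(283,324)],.2),([(320,121),(411,124),(393,292),(340,289)],0)):
  Q=np.array([P(D,a,b,zw=z) for a,b in L]);print(Q.round(4)[:,:2].tolist(),Q.mean(0).round(4))
plan([.4813,.0092,.225],Rtool(-.9),3)"
```

```text
[[0.4743, 0.0603], [0.4921, 0.0604], [0.4921, -0.032], [0.4734, -0.0321]] [0.483  0.0142 0.251 ]
[[0.4524, 0.0816], [0.5148, 0.0818], [0.5133, -0.0601], [0.4515, -0.0596]] [0.483  0.0109 0.2   ]
[[0.483, 0.1234], [0.5997, 0.1201], [0.5887, -0.1098], [0.5129, -0.1057]] [0.5461 0.007  0.    ]
t 1.75 pos [0.4815 0.0187 0.3144] F [ 0.2 -0.9  0.3] grip 1.0
row x3: [-0.001 -0.032 -0.298] [ 0.023 -0.022 -0.058]
```

>>> step_arm(
  plan=[
    [0, 0.01, -0.08, 0, 0.05, -0.05, -0.17],
    [0, 0, 0, -0.3, 0, 0, 0],
    [0, 0, 0, -0.3, 0, 0, 0],
    [0, 0, 0, -0.28, 0, 0, 0],
    [0, 0, 0, 0, 0, 0, 0],
  ],
)

```text
time: 2.25
tool_pos: [0.4817, 0.0021, 0.2239]
orientation: [[0.0, 1.0, -0.03], [-0.003, -0.03, -1.0], [-1.0, 0.0, 0.003]]
force: [-0.3, 0.1, 0.7]
grip_width: 1.0
```

```bash
python3 -c "
from h import *
plan([.482,.0098,.225],Rtool(-.9),1)"
```

```text
t 2.25 pos [0.4817 0.0021 0.2239] F [-0.3  0.1  0.7] grip 1.0
row x1: [0.003 0.077 0.011] [0.033 0.002 0.162]
```

>>> step_arm(
  plan=[
    [0, 0, 0.07, 0.01, 0.02, 0, 0.15],
    [0, 0, 0, 0, 0, 0, 0],
    [150, 0, 0, 0, 0, 0, 0],
    [255, 0, 0, 0, 0, 0, 0],
    [255, 0, 0, 0, 0, 0, 0],
    [255, 0, 0, 0, 0, 0, 0],
    [255, 0, 0, 0, 0, 0, 0],
    [255, 0, 0, 0, 0, 0, 0],
  ],
  newtons=50,
)

```text
time: 3.05
tool_pos: [0.4838, 0.0071, 0.2304]
orientation: [[0.006, 1.0, -0.021], [-0.002, -0.021, -1.0], [-1.0, 0.006, 0.002]]
force: [-0.9, -0.9, 0.2]
grip_width: 0.526
```

```bash
python3 -c "
from h import *
plan([.482,.0098,.225],Rtool(-.9),1);print(read_state()['ft_torque'])"
```

```text
t 3.05 pos [0.4838 0.0071 0.2304] F [-0.9 -0.9  0.2] grip 0.526
row x1: [-0.018  0.027 -0.054] [0.02  0.072 0.061]
[-0.05754357 -0.0814953   0.056998  ]
```

>>> step_arm(
  plan=[
    [255, -0.01, 0.02, -0.06, 0.02, 0.03, 0.05],
    [255, 0, 0, -0.01, 0, 0, 0],
    [255, 0, 0, -0.01, 0, 0, 0],
    [255, 0, 0, -0.01, 0, 0, 0],
  ],
)

```text
time: 3.45
tool_pos: [0.4826, 0.0094, 0.2203]
orientation: [[0.003, 1.0, -0.016], [0.0, -0.016, -1.0], [-1.0, 0.003, -0.0]]
force: [1.5, -0.5, 19.3]
grip_width: 0.193
```

```bash
python3 -c "
from h import *
plan([.482,.0098,.224],Rtool(-.9),1);print(read_state()['ft_torque'])"
```

```text
t 3.45 pos [0.4826 0.0094 0.2203] F [ 1.5 -0.5 19.3] grip 0.193
row x1: [-0.006  0.004  0.037] [-0.003  0.034  0.003]
[-0.09277435 -0.59576814 -0.09715649]
```

>>> step_arm(
  plan=[
    [255, 0, 0, 0, 0, 0, 0],
    [255, 0, 0, 0, 0, 0, 0],
    [255, 0, 0, 0, 0, 0, 0],
  ],
)

```text
time: 3.75
tool_pos: [0.4829, 0.0093, 0.2204]
orientation: [[0.003, 1.0, -0.016], [0.0, -0.016, -1.0], [-1.0, 0.003, -0.0]]
force: [0.7, -0.6, 0.0]
grip_width: 0.189
```

```bash
python3 -c "
from h import *
plan([.482,.0098,.224],Rtool(-.9),1);print(read_state()['ft_torque'])
snap('top','t1');snap('side','s1')
cv2.imwrite('pics/t1c.png',cv2.resize(cv2.imread('pics/t1.png')[190:330,245:405],None,fx=5,fy=4))"
```

```text
t 3.75 pos [0.4829 0.0093 0.2204] F [ 0.7 -0.6  0. ] grip 0.189
row x1: [-0.009  0.005  0.036] [-0.004  0.039  0.005]
[-0.05458651 -0.09749568 -0.02758993]
```

View pics/s1.png

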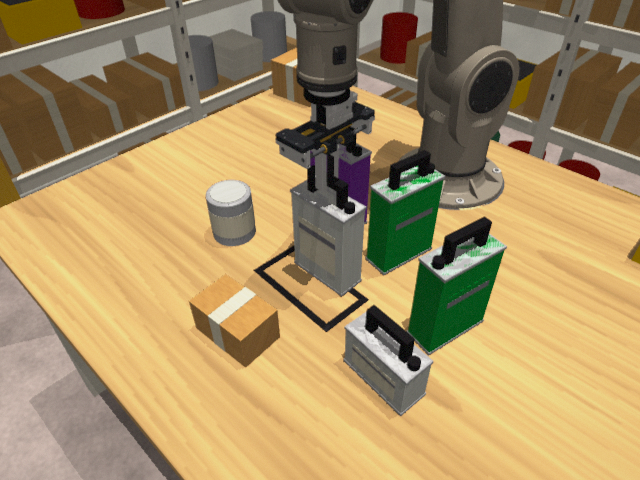

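```bash
cat > k.py <<'E'
from h import *
import json,sys
P0=np.array([.4829,.0093,.2204]); Rt0=np.array([[.003,1,-.016],[0,-.016,-1],[-1,.003,0]])
u,_,v=np.linalg.svd(Rt0);Rt0=u@v
B0=np.array([.4825,.0097,0]); YAW0=-.9; BAY=np.array([.5336,.0063,0]); BY=-3.2
def rz(a): return Ro.from_euler('z',a,degrees=True).as_matrix()
RB0=rz(YAW0)
G_R=RB0.T@Rt0; G_p=RB0.T@(P0-B0)
def tool(B,R): return B+R@G_p, R@G_R
def tinpose(p,R):
    RB=R@G_R.T; return p-RB@G_p,RB
def rot(B,R,w,piv):   # rotate about world axis vector (deg) thru pivot
    M=Ro.from_rotvec(np.radians(w)).as_matrix(); return piv+M@(B-piv),M@R
def corner(B,R,x,y): return B+R@np.array([x,y,0])
th1=float(-24); 
def stages(n1=-24.0,tilt=9.0):
    S={}
    B,R=B0,RB0; S['start']=(B,R)
    x=R[:,0]
    S['rockR']=lambda a:rot(B0,RB0,x*a,corner(B0,RB0,0,-.07))
    def swing(yaw,tilt=tilt):  # flat-turn about FR corner, then tilt on right edge
        pv=corner(B0,RB0,.03,-.07); b,r=rot(B0,RB0,np.array([0,0,yaw-YAW0]),pv)
        return rot(b,r,r[:,0]*tilt,corner(b,r,0,-.07))
    S['sw1']=swing
    def L(yaw,tilt=tilt,n1=n1):
        b1,r1=swing(n1,0); pv=corner(b1,r1,.03,.07)
        b,r=rot(b1,r1,np.array([0,0,yaw-n1]),pv)
        return rot(b,r,-r[:,0]*tilt,corner(b,r,0,.07))
    S['sw2']=L
    return S
def report():
    s=read_state();p,R=s['tool_pos'],s['orientation']
    B,RB=tinpose(p,R)
    l=corner(B,RB,0,.07);r=corner(B,RB,0,-.07)
    yaw=np.degrees(np.arctan2(RB[1,0],RB[0,0]))
    tilt=np.degrees(np.arcsin(RB[2,1]));pit=np.degrees(np.arcsin(-RB[2,0]))
    c=corner(B,RB,0,0)+RB[:,2]*.1
    d=rz(BY).T@(c-BAY)
    print('t',round(s['time'],2),'F',s['force'].round(1),'M',s['ft_torque'].round(2),'grip',round(s['grip_width'],3))
    print(' yaw %.1f rel %.1f tilt %.1f pitch %.1f zL %.1f zR %.1f mm, cen in bay %s mm; dL %.0f dR %.0f'%(yaw,yaw-BY,tilt,pit,l[2]*1e3,r[2]*1e3,(d[:2]*1e3).round(1),
     1e3*np.linalg.norm(l-corner(B0,RB0,0,.07)),1e3*np.linalg.norm(r-corner(B0,RB0,0,-.07))))
    return p,R
def rows(seq,dz=0):
    p,R=report()
    for b in seq:
        pt,Rt=tool(*b); pt=pt+[0,0,dz]
        w=np.degrees(Ro.from_matrix(Rt@R.T).as_rotvec())/5
        print('  [255',*(', %.2f'%q for q in np.r_[(pt-p)*10,w]),']'); p,R=pt,Rt
E
python3 - <<'E'
from k import *
for n1 in(-22,-24,-26):
    S=stages(n1); b,r=S['sw2'](-3.2,0); print(n1,rz(BY).T@(b-BAY))
    
S=stages()
rows([S['rockR'](a) for a in (2,4,6,8,9)])
E
```

```text
-22 [-0.00330786 -0.00566654  0.        ]
-24 [ 0.00128992 -0.00732184  0.        ]
-26 [ 0.00582712 -0.00913659  0.        ]
t 3.85 F [-0.3  0.4  1.1] M [ 0.01 -0.11  0.  ] grip 0.19
 yaw -0.9 rel 2.3 tilt 0.0 pitch -0.0 zL 0.0 zR -0.0 mm, cen in bay [-51.2   0.6] mm; dL 0 dR 0
  [255 , -0.00 , -0.08 , 0.02 , 0.40 , -0.00 , 0.00 ]
  [255 , -0.00 , -0.08 , 0.02 , 0.40 , -0.01 , 0.00 ]
  [255 , -0.00 , -0.08 , 0.02 , 0.40 , -0.01 , 0.00 ]
  [255 , -0.00 , -0.08 , 0.01 , 0.40 , -0.01 , 0.00 ]
  [255 , -0.00 , -0.04 , 0.01 , 0.20 , -0.00 , 0.00 ]
```

View pics/t1c.png

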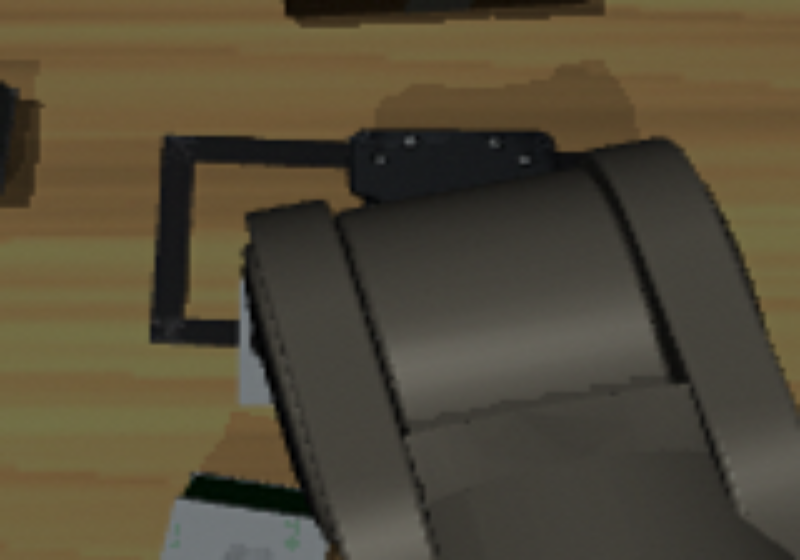

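The arm hides the tin from above, so I'll use the side view and forces. Now rocking onto the right edge.

>>> step_arm(
  plan=[
    [255, 0, -0.08, 0.01, 0.4, 0, 0],
    [255, 0, -0.08, 0.01, 0.4, 0, 0],
    [255, 0, -0.08, 0.01, 0.4, 0, 0],
    [255, 0, -0.08, 0.01, 0.4, 0, 0],
  ],
)

```text
time: 4.25
tool_pos: [0.4841, -0.0191, 0.2273]
orientation: [[0.007, 1.0, -0.009], [0.145, -0.01, -0.989], [-0.989, 0.006, -0.146]]
force: [-3.1, -0.2, 2.7]
grip_width: 0.189
```

Run:
```python
from k import *
S=stages()
rows([S['rockR'](9) for a in (9,)])
rows([S['sw1'](y) for y in (-3,-6)])
snap('side','s2')
```

```text
t 4.25 F [-3.1 -0.2  2.7] M [-0.43  1.06  0.06] grip 0.189
 yaw -0.5 rel 2.7 tilt 8.4 pitch -0.2 zL 19.5 zR -0.8 mm, cen in bay [-48.9 -10.3] mm; dL 20 dR 5
  [255 , -0.02 , -0.07 , 0.01 , 0.13 , 0.03 , -0.07 ]
t 4.25 F [-3.1 -0.2  2.7] M [-0.43  1.06  0.06] grip 0.189
 yaw -0.5 rel 2.7 tilt 8.4 pitch -0.2 zL 19.5 zR -0.8 mm, cen in bay [-48.9 -10.3] mm; dL 20 dR 5
  [255 , -0.00 , -0.06 , 0.01 , 0.13 , 0.03 , -0.49 ]
  [255 , 0.02 , 0.01 , 0.00 , -0.00 , 0.00 , -0.60 ]
```

View pics/s2.png

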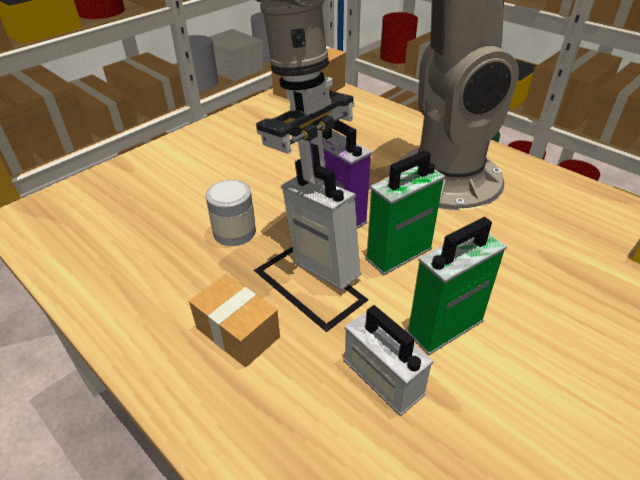

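The tin is tilted with its left side (lower corner near (360,287)) raised and its right edge on the board. Next, the swing about the front-right corner.

Run:
```python
from k import *
S=stages()
rows([S['sw1'](y) for y in (-3,-6,-9,-12,-15)])
```

```text
t 4.3 F [-2.8 -0.7 16.5] M [0.57 1.19 0.1 ] grip 0.189
 yaw -0.7 rel 2.5 tilt 8.5 pitch -0.2 zL 19.9 zR -0.8 mm, cen in bay [-48.5 -12.2] mm; dL 20 dR 4
  [255 , -0.01 , -0.04 , 0.01 , 0.10 , 0.03 , -0.46 ]
  [255 , 0.02 , 0.01 , 0.00 , -0.00 , 0.00 , -0.60 ]
  [255 , 0.02 , 0.01 , -0.00 , 0.00 , 0.00 , -0.60 ]
  [255 , 0.02 , 0.01 , 0.00 , 0.00 , -0.00 , -0.60 ]
  [255 , 0.02 , 0.01 , 0.00 , 0.00 , -0.00 , -0.60 ]
```

>>> step_arm(
  plan=[
    [255, -0.01, -0.03, 0.01, 0.05, 0.03, -0.5],
    [255, 0.02, 0.01, 0, 0, 0, -0.6],
    [255, 0.02, 0.01, 0, 0, 0, -0.6],
    [255, 0.02, 0.01, 0, 0, 0, -0.6],
  ],
)

```text
time: 4.7
tool_pos: [0.4882, -0.0235, 0.2275]
orientation: [[0.034, 0.975, -0.222], [0.148, -0.224, -0.963], [-0.988, 0.0, -0.151]]
force: [1.1, -0.0, -0.1]
grip_width: 0.191
```

Run:
```python
from k import *
S=stages()
rows([S['sw1'](y) for y in (-15,-18,-21,-24)])
```

```text
t 4.7 F [ 1.1 -0.  -0.1] M [-0.91 -0.18  0.04] grip 0.191
 yaw -12.9 rel -9.7 tilt 8.7 pitch 0.1 zL 20.3 zR -0.9 mm, cen in bay [-41.2 -13.8] mm; dL 34 dR 3
  [255 , 0.03 , 0.03 , 0.01 , 0.05 , -0.04 , -0.42 ]
  [255 , 0.02 , 0.01 , 0.00 , -0.00 , 0.00 , -0.60 ]
  [255 , 0.02 , 0.01 , 0.00 , -0.00 , 0.00 , -0.60 ]
  [255 , 0.02 , 0.01 , 0.00 , -0.00 , 0.00 , -0.60 ]
```

>>> step_arm(
  plan=[
    [255, 0.03, 0.03, 0, 0.05, -0.04, -0.45],
    [255, 0.02, 0.01, 0, 0, 0, -0.6],
    [255, 0.02, 0.01, 0, 0, 0, -0.6],
    [255, 0.02, 0.01, 0, 0, 0, -0.5],
    [255, 0, 0, 0, 0, 0, 0],
    [255, 0, 0, 0, 0, 0, 0],
  ],
)

```text
time: 5.3
tool_pos: [0.4963, -0.0186, 0.2264]
orientation: [[0.065, 0.91, -0.409], [0.139, -0.414, -0.9], [-0.988, 0.002, -0.154]]
force: [1.0, -1.2, -0.3]
grip_width: 0.188
```

Run:
```python
from k import *
S=stages()
rows([S['sw1'](-24,a) for a in (9,6,3,1,0)])
snap('side','s3')
```

```text
t 5.3 F [ 1.  -1.2 -0.3] M [-0.8  -0.19  0.04] grip 0.188
 yaw -24.4 rel -21.2 tilt 8.8 pitch 0.1 zL 19.5 zR -2.1 mm, cen in bay [-29.6  -9.1] mm; dL 58 dR 10
  [255 , 0.02 , 0.01 , 0.02 , 0.02 , -0.03 , 0.08 ]
  [255 , 0.05 , 0.11 , -0.02 , -0.55 , 0.24 , -0.00 ]
  [255 , 0.05 , 0.11 , -0.03 , -0.55 , 0.24 , 0.00 ]
  [255 , 0.03 , 0.07 , -0.02 , -0.37 , 0.16 , 0.00 ]
  [255 , 0.02 , 0.04 , -0.01 , -0.18 , 0.08 , -0.00 ]
```

View pics/s3.png

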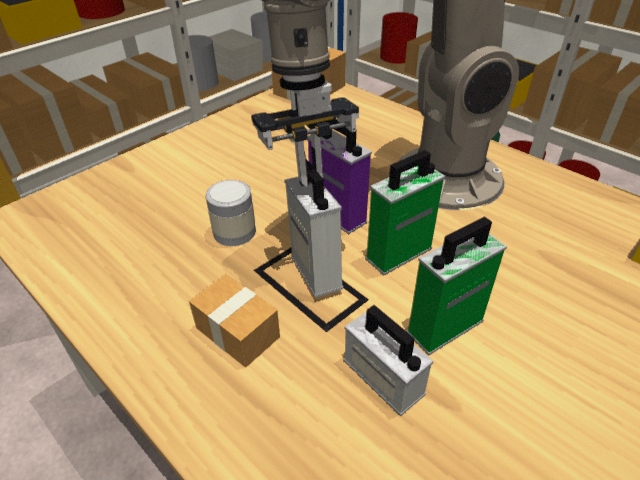

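Stage 1 as modelled: the tin is swung about 21° and tilted, with its raised left side ahead. Now I'll rock it down and then over onto the left edge, using increments.

>>> step_arm(
  plan=[
    [255, 0.05, 0.11, -0.02, -0.55, 0.24, 0],
    [255, 0.05, 0.11, -0.03, -0.55, 0.24, 0],
    [255, 0.04, 0.09, -0.02, -0.44, 0.19, 0],
    [255, 0, 0, 0, 0, 0, 0],
  ],
)

```text
time: 5.75
tool_pos: [0.5132, 0.0105, 0.2229]
orientation: [[0.012, 0.909, -0.416], [-0.002, -0.416, -0.909], [-1.0, 0.012, -0.003]]
force: [1.0, 1.9, -8.2]
grip_width: 0.186
```

Run:
```python
from k import *
S=stages()
rows([S['sw1'](-24,0)])
rows([S['sw2'](-24,a) for a in (2,4,6,8,9)])
```

```text
t 5.75 F [ 1.   1.9 -8.2] M [ 0.58 -0.09 -0.02] grip 0.186
 yaw -24.6 rel -21.4 tilt 0.2 pitch -0.5 zL 2.7 zR 2.3 mm, cen in bay [-19.7   3.5] mm; dL 61 dR 9
  [255 , -0.01 , 0.04 , -0.03 , 0.01 , 0.10 , 0.11 ]
t 5.75 F [ 1.   1.9 -8.2] M [ 0.58 -0.09 -0.02] grip 0.186
 yaw -24.6 rel -21.4 tilt 0.2 pitch -0.5 zL 2.7 zR 2.3 mm, cen in bay [-19.7   3.5] mm; dL 61 dR 9
  [255 , 0.03 , 0.11 , -0.00 , -0.35 , 0.27 , 0.11 ]
  [255 , 0.03 , 0.07 , 0.02 , -0.37 , 0.16 , -0.00 ]
  [255 , 0.03 , 0.07 , 0.02 , -0.37 , 0.16 , -0.00 ]
  [255 , 0.03 , 0.07 , 0.02 , -0.37 , 0.16 , 0.00 ]
  [255 , 0.02 , 0.04 , 0.01 , -0.18 , 0.08 , -0.00 ]
```

The wrist carries about 8 N, so the tin is barely off the board (about 2.5 mm, under the limit). I'll settle it before going on.

>>> step_arm(
  plan=[
    [255, -0.01, 0.03, -0.03, 0.01, 0.1, 0.08],
    [255, 0, 0, -0.01, 0, 0, 0],
  ],
)

```text
time: 5.95
tool_pos: [0.5146, 0.0123, 0.2226]
orientation: [[0.008, 0.913, -0.409], [-0.003, -0.409, -0.913], [-1.0, 0.009, -0.0]]
force: [-3.2, -2.5, 8.2]
grip_width: 0.189
```

Run:
```python
from k import *
S=stages()
rows([S['sw2'](-24,a) for a in (2,4,6,8,9)])
snap('side','s4')
```

```text
t 5.95 F [-3.2 -2.5  8.2] M [-0.65  1.03  0.07] grip 0.189
 yaw -24.1 rel -20.9 tilt 0.0 pitch -0.3 zL 2.2 zR 2.1 mm, cen in bay [-18.9   5.3] mm; dL 61 dR 11
  [255 , 0.01 , 0.10 , 0.00 , -0.34 , 0.22 , 0.02 ]
  [255 , 0.03 , 0.07 , 0.02 , -0.37 , 0.16 , -0.00 ]
  [255 , 0.03 , 0.07 , 0.02 , -0.37 , 0.16 , -0.00 ]
  [255 , 0.03 , 0.07 , 0.02 , -0.37 , 0.16 , 0.00 ]
  [255 , 0.02 , 0.04 , 0.01 , -0.18 , 0.08 , -0.00 ]
```

View pics/s4.png

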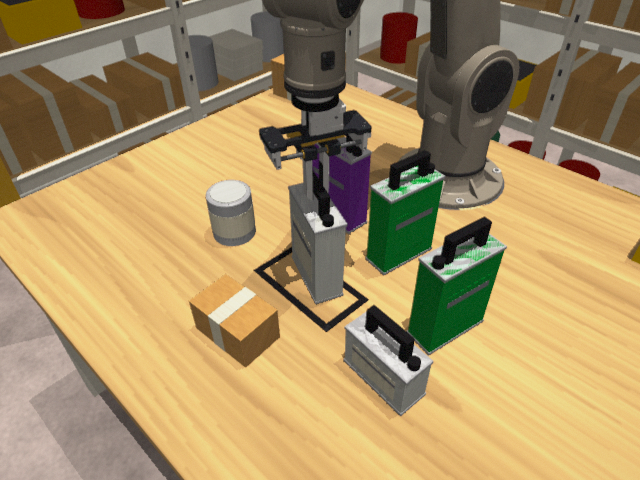

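>>> step_arm(
  plan=[
    [255, 0.02, 0.08, 0.01, -0.36, 0.17, 0],
    [255, 0.03, 0.07, 0.01, -0.37, 0.16, 0],
    [255, 0.03, 0.07, 0.01, -0.37, 0.16, 0],
    [255, 0.03, 0.07, 0.01, -0.37, 0.16, 0],
  ],
)

```text
time: 6.4
tool_pos: [0.525, 0.0376, 0.2283]
orientation: [[-0.05, 0.911, -0.41], [-0.135, -0.413, -0.901], [-0.99, 0.01, 0.144]]
force: [-0.0, 0.9, 0.2]
grip_width: 0.186
```

Run:
```python
from k import *
S=stages()
rows([S['sw2'](-24,9)],.002)
snap('side','s5')
```

```text
t 6.4 F [-0.   0.9  0.2] M [0.76 0.03 0.02] grip 0.186
 yaw -24.4 rel -21.2 tilt -8.3 pitch -0.4 zL 0.1 zR 20.2 mm, cen in bay [-16.   14.8] mm; dL 59 dR 21
  [255 , 0.02 , 0.10 , 0.02 , -0.10 , 0.13 , 0.08 ]
```

View pics/s5.png

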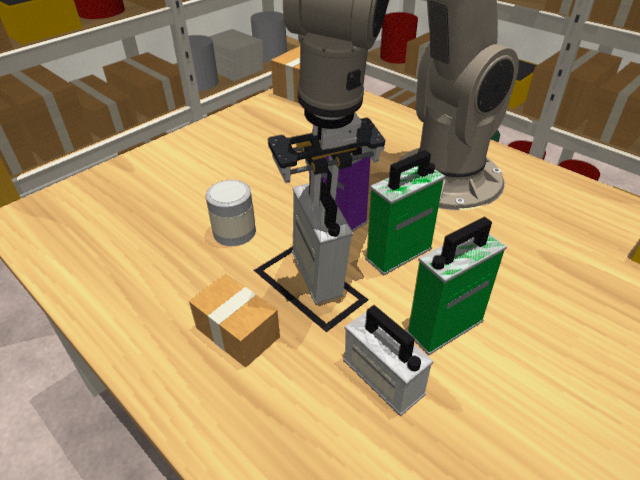

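The right side appears raised (right lower edge free near (297,265)), with the left bottom edge on the board at (330,300). I'll check the true tilt from depth on the narrow left face.

```bash
cat >> k.py <<'E'
def face(f,us,vs):
    D=load(f)
    Q=np.array([P(D,u,v) for u in us for v in vs]); c=np.median(Q,0)
    for _ in range(3):
        _,_,v=np.linalg.svd(Q-Q.mean(0)); e=abs((Q-Q.mean(0))@v[2]); Q=Q[e<max(.002,np.median(e)*2)]
    n=v[2]; n=n*np.sign(n[1]+n[0]); print(f,'normal',n.round(3),'elev deg',np.degrees(np.arcsin(n[2])).round(1),'az',np.degrees(np.arctan2(n[1],n[0])).round(1),len(Q),e.max().round(4),Q.mean(0).round(3))
E
python3 - <<'E'
from k import *
face('s5',range(332,343,2),range(252,285,3))
face('s5',range(301,315,2),range(225,262,3))
report()
D=load('s5'); 
for u,v in((330,300),(349,291),(329,297)):print(P(D,u,v),P(D,u,v,zw=0))
im=cv2.imread('pics/s5.png')[170:320,270:390];cv2.imwrite('pics/s5c.png',cv2.resize(im,None,fx=4,fy=4,interpolation=cv2.INTER_CUBIC))
E
```

```text
s5 normal [ 0.401  0.901 -0.164] elev deg -9.4 az 66.0 64 0.0018 [0.538 0.087 0.104]
s5 normal [ 0.91  -0.416  0.005] elev deg 0.3 az -24.6 90 0.0012 [0.552 0.023 0.136]
t 6.45 F [-1.2  1.9 12.2] M [-0.22  0.25  0.06] grip 0.185
 yaw -24.3 rel -21.1 tilt -8.3 pitch -0.4 zL 0.2 zR 20.5 mm, cen in bay [-15.5  16.9] mm; dL 59 dR 22
[0.53955474 0.07110516 0.00187126] [0.53834939 0.0699919  0.        ]
[4.93562474e-01 8.20558897e-02 1.64194284e-04] [0.49344724 0.08196073 0.        ]
[0.54012553 0.06885662 0.00970937] [0.53381478 0.06299293 0.        ]
```

View pics/s5c.png

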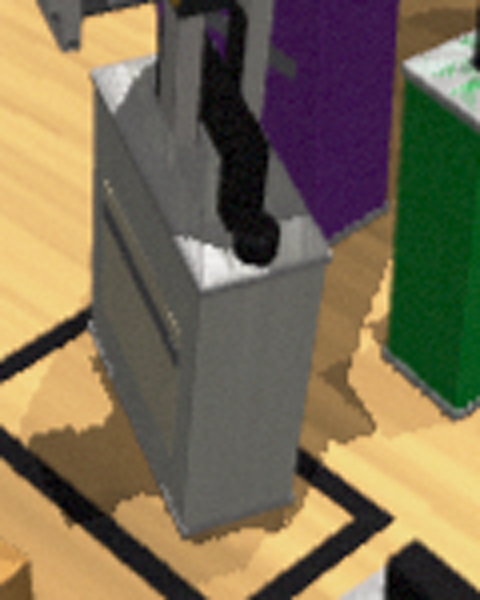

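Run:
```python
from k import *
D=load('s5')
print('FL',P(D,316.2,303,zw=.0),'RL',P(D,342.8,295,zw=0))
B,R=tinpose(read_state()['tool_pos'],read_state()['orientation'])
print('model FL',corner(B,R,.03,.07),'RL',corner(B,R,-.03,.07))
S=stages()
rows([S['sw2'](y) for y in (-22,-19,-16,-13,-10)],.002)
```

```text
FL [0.56331294 0.05507563 0.        ] RL [0.5104443  0.07995107 0.        ]
model FL [5.69576484e-01 6.12896416e-02 4.02324203e-04] RL [ 5.14875601e-01  8.59397632e-02 -2.76751974e-05]
t 6.45 F [-1.2  1.9 12.2] M [-0.22  0.25  0.06] grip 0.185
 yaw -24.3 rel -21.1 tilt -8.3 pitch -0.4 zL 0.2 zR 20.5 mm, cen in bay [-15.5  16.9] mm; dL 59 dR 22
  [255 , 0.02 , 0.06 , 0.02 , -0.09 , 0.13 , 0.45 ]
  [255 , 0.01 , -0.02 , 0.00 , 0.00 , 0.00 , 0.60 ]
  [255 , 0.01 , -0.02 , -0.00 , 0.00 , -0.00 , 0.60 ]
  [255 , 0.01 , -0.02 , 0.00 , -0.00 , 0.00 , 0.60 ]
  [255 , 0.01 , -0.02 , -0.00 , 0.00 , -0.00 , 0.60 ]
```

Image corners agree with the model to about 6 mm, and the left edge is on the board. Now swinging the right side ahead about the front-left corner.

>>> step_arm(
  plan=[
    [255, 0.02, 0.06, 0.01, -0.05, 0.1, 0.45],
    [255, 0.02, 0, 0, 0, 0, 0.6],
    [255, 0.01, 0, 0, 0, 0, 0.6],
    [255, 0.01, 0, 0, 0, 0, 0.6],
  ],
)

```text
time: 6.85
tool_pos: [0.5316, 0.0473, 0.2287]
orientation: [[-0.033, 0.977, -0.211], [-0.148, -0.214, -0.966], [-0.988, -0.0, 0.152]]
force: [0.8, -1.2, 4.0]
grip_width: 0.184
```

Run:
```python
from k import *
S=stages()
rows([S['sw2'](y) for y in (-10,-7,-4,-3)],.002)
```

```text
t 6.85 F [ 0.8 -1.2  4. ] M [ 0.06 -0.53 -0.08] grip 0.184
 yaw -12.3 rel -9.1 tilt -8.7 pitch 0.2 zL 0.2 zR 21.4 mm, cen in bay [-8.  23.3] mm; dL 55 dR 36
  [255 , 0.02 , -0.10 , 0.02 , -0.06 , -0.03 , 0.47 ]
  [255 , 0.02 , -0.02 , 0.00 , 0.00 , 0.00 , 0.60 ]
  [255 , 0.02 , -0.02 , -0.00 , 0.00 , -0.00 , 0.60 ]
  [255 , 0.01 , -0.01 , 0.00 , -0.00 , 0.00 , 0.20 ]
```

>>> step_arm(
  plan=[
    [255, 0.02, -0.04, 0.01, -0.05, 0, 0.5],
    [255, 0.02, -0.03, 0, 0, 0, 0.6],
    [255, 0.02, -0.02, 0, 0, 0, 0.5],
    [255, 0, 0, 0, 0, 0, 0.1],
    [255, 0, 0, 0, 0, 0, 0],
  ],
)

```text
time: 7.35
tool_pos: [0.5363, 0.0381, 0.2287]
orientation: [[-0.013, 0.998, -0.054], [-0.153, -0.055, -0.987], [-0.988, -0.005, 0.154]]
force: [-1.3, 0.7, 4.0]
grip_width: 0.185
```

Run:
```python
from k import *
S=stages()
rows([S['sw2'](-3.2,a) for a in (9,6,3,0)],.002)
snap('side','s6')
im=cv2.imread('pics/s6.png')[170:350,240:400];cv2.imwrite('pics/s6c.png',cv2.resize(im,None,fx=3.3,fy=3.3,interpolation=cv2.INTER_CUBIC))
```

```text
t 7.35 F [-1.3  0.7  4. ] M [ 0.47 -0.19 -0.04] grip 0.185
 yaw -3.2 rel 0.0 tilt -8.9 pitch 0.4 zL 0.1 zR 21.7 mm, cen in bay [-0.4 13.8] mm; dL 53 dR 52
  [255 , 0.01 , -0.04 , 0.02 , -0.03 , -0.09 , -0.00 ]
  [255 , -0.01 , -0.12 , -0.02 , 0.60 , -0.03 , 0.00 ]
  [255 , -0.01 , -0.12 , -0.03 , 0.60 , -0.03 , 0.00 ]
  [255 , -0.01 , -0.12 , -0.03 , 0.60 , -0.03 , 0.00 ]
```

View pics/s6c.png

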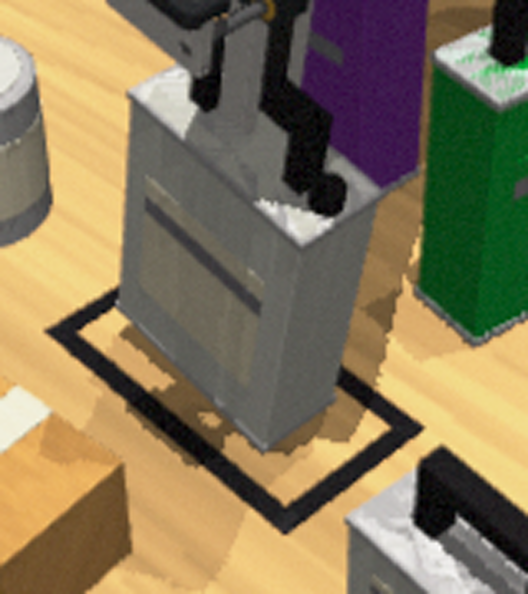

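Run:
```python
from k import *
D=load('s6'); q=P(D,319.4,305.8,zw=0); print(q, (rz(BY).T@(q-BAY)*1e3).round(1),'want ~[30,70]')
q=P(D,340.6,292.0,zw=0); print((rz(BY).T@(q-BAY)*1e3).round(1),'want ~[-30,70]')
```

```text
[0.56421664 0.06490646 0.        ] [27.3 60.2  0. ] want ~[30,70]
[-29.8  63.3   0. ] want ~[-30,70]
```

>>> step_arm(
  plan=[
    [255, -0.01, -0.12, -0.01, 0.6, -0.05, 0],
    [255, -0.01, -0.12, -0.03, 0.6, -0.05, 0],
    [255, -0.01, -0.1, -0.03, 0.5, -0.05, 0],
    [255, 0, 0, 0, 0, 0, 0],
  ],
)

```text
time: 7.8
tool_pos: [0.533, 0.0037, 0.2216]
orientation: [[0.001, 0.998, -0.056], [-0.0, -0.056, -0.998], [-1.0, 0.001, 0.0]]
force: [-0.6, 0.2, -2.8]
grip_width: 0.185
```

Run:
```python
from k import *
S=stages()
rows([S['sw2'](-3.2,a) for a in (0,)],.002)
snap('side','s7')
im=cv2.imread('pics/s7.png')[170:350,240:400];cv2.imwrite('pics/s7c.png',cv2.resize(im,None,fx=3.3,fy=3.3,interpolation=cv2.INTER_CUBIC))
```

```text
t 7.8 F [-0.6  0.2 -2.8] M [ 0.51 -0.04  0.03] grip 0.185
 yaw -3.2 rel -0.0 tilt -0.0 pitch 0.1 zL 1.2 zR 1.3 mm, cen in bay [-1.2 -2.3] mm; dL 53 dR 47
  [255 , 0.02 , -0.05 , 0.01 , 0.00 , -0.03 , 0.00 ]
```

View pics/s7c.png

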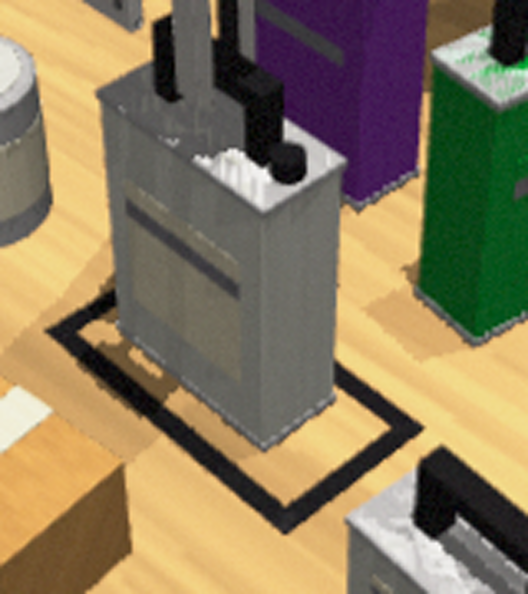

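The tin stands in the bay with its lower corners at crop (118,325), (264,447) and (333,403). I'll press it lightly onto the board and release.

>>> step_arm(
  plan=[
    [255, 0, 0, -0.01, 0, 0, 0],
    [255, 0, 0, -0.01, 0, 0, 0],
  ],
)

```text
time: 8.05
tool_pos: [0.5342, 0.0048, 0.2219]
orientation: [[0.003, 0.998, -0.056], [-0.003, -0.056, -0.998], [-1.0, 0.003, 0.003]]
force: [-4.3, -4.9, 18.0]
grip_width: 0.188
```

Run:
```python
from k import *
report()
snap('side','s8')
face('s8',range(324,337,2),range(235,290,3))
face('s8',range(281,312,3),range(230,275,3))
```

```text
t 8.05 F [-4.3 -4.9 18. ] M [-0.69  1.12  0.08] grip 0.188
 yaw -3.2 rel 0.0 tilt -0.2 pitch -0.0 zL 1.2 zR 1.7 mm, cen in bay [ 0.3 -1.4] mm; dL 54 dR 49
s8 normal [ 0.039  0.999 -0.023] elev deg -1.3 az 87.8 133 0.0019 [0.54  0.071 0.108]
s8 normal [ 0.998 -0.056 -0.009] elev deg -0.5 az -3.2 155 0.0019 [0.564 0.003 0.111]
```

>>> step_arm(
  plan=[
    [255, 0, 0, 0, 0, 0, 0],
    [200, 0, 0, 0, 0, 0, 0],
    [150, 0, 0, 0, 0, 0, 0],
    [80, 0, 0, 0, 0, 0, 0],
    [0, 0, 0, 0, 0, 0, 0],
    [0, 0, 0, 0, 0, 0, 0],
    [0, 0, 0, 0, 0, 0, 0],
    [0, 0, 0, 0, 0, 0, 0],
    [0, 0, 0, 0, 0, 0, 0],
  ],
)

```text
time: 9.0
tool_pos: [0.5341, 0.0084, 0.2217]
orientation: [[0.002, 0.999, -0.052], [-0.004, -0.052, -0.999], [-1.0, 0.002, 0.004]]
force: [-0.1, -0.2, -0.1]
grip_width: 0.777
```

>>> step_arm(
  plan=[
    [0, 0, 0, 0.2, 0, 0, 0],
    [0, 0, 0, 0.4, 0, 0, 0],
    [0, 0, 0, 0.4, 0, 0, 0],
    [0, 0, 0, 0.3, 0, 0, 0],
    [0, -0.1, -0.4, 0, 0, 0, -0.8],
    [0, -0.1, -0.4, 0, 0, 0, -0.8],
    [0, -0.1, -0.4, 0, 0, 0, -0.8],
    [0, -0.1, -0.4, 0, 0, 0, -0.8],
    [0, -0.1, -0.4, 0, 0, 0, -0.8],
    [0, -0.1, -0.4, 0, 0, 0, -0.8],
    [0, 0, 0, 0, 0, 0, 0],
    [0, 0, 0, 0, 0, 0, 0],
  ],
)

```text
time: 10.2
tool_pos: [0.4685, -0.2397, 0.358]
orientation: [[0.002, 0.884, -0.467], [-0.004, -0.467, -0.884], [-1.0, 0.004, 0.003]]
force: [0.6, 0.4, -0.8]
grip_width: 1.004
```

Run:
```python
from k import *
snap('side','s9');snap('top','t9');print(read_state()['time'])
cv2.imwrite('pics/t9c.png',cv2.resize(cv2.imread('pics/t9.png')[215:305,265:385],None,fx=6.6,fy=6.6,interpolation=cv2.INTER_CUBIC))
```

```text
10.3
```

View pics/s9.png

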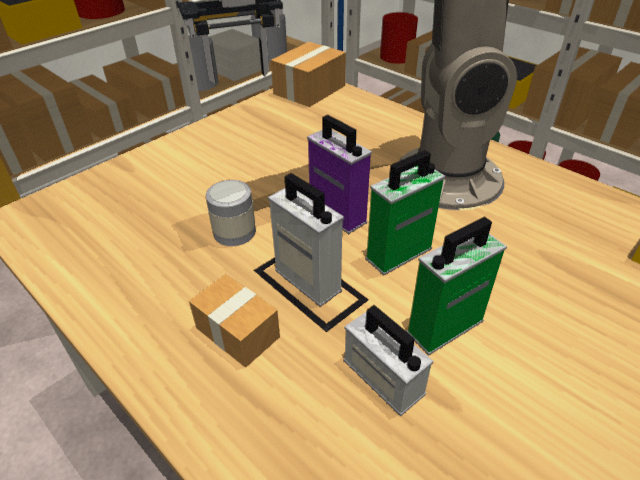

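View pics/t9c.png

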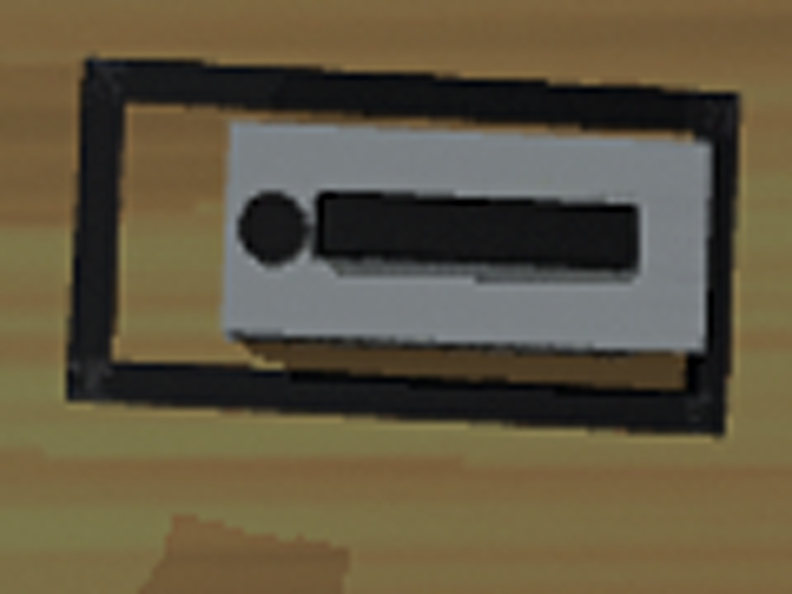

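The tin's top is at crop (230,122), (712,141), (703,352) and (224,335), square inside the tape. The neighbours look unmoved. I'll measure it.

Run:
```python
from k import *
D=load('t9')
Q=np.array([P(D,265+(a+.5)/6.6-.5,215+(b+.5)/6.6-.5,zw=.2) for a,b in [(230,122),(712,141),(703,352),(224,335)]])
c=Q.mean(0);y=Q[0]+Q[3]-Q[1]-Q[2]
print((rz(BY).T@(c*[1,1,0]-BAY)*1e3).round(1),'yaw rel',np.degrees(np.arctan2(-y[0],y[1]))-BY)
face('s9',range(321,334,2),range(235,285,3)); face('s9',range(279,308,3),range(225,270,3))
D0=load('t0')
for n,(u0,u1,v0,v1) in {'short':(165,255,190,245),'can':(405,475,220,280),'carton':(290,375,135,200)}.items():
    a=D0['im'][v0:v1,u0:u1].mean(2).astype(np.float32);b=D['im'][v0:v1,u0:u1].mean(2).astype(np.float32)
    print(n,cv2.phaseCorrelate(a,b))
```

```text
[-4.2 -9.8  0. ] yaw rel 0.7962844265455375
s9 normal [-0.673  0.74  -0.002] elev deg -0.1 az 132.3 119 0.0117 [0.548 0.071 0.123]
s9 normal [ 0.998 -0.057  0.004] elev deg 0.2 az -3.2 148 0.002 [ 0.562 -0.009  0.115]
short ((-0.00920966328631323, 0.001249270122588797), 1.0024490941453863)
can ((0.050446720282586455, 0.14913732635660892), 0.8767835481299294)
carton ((-0.013272585278045312, 0.004038912886485946), 0.9999516413535601)
```

```bash
python3 -c "
from h import *
print(job_done(), read_state()['time'])"
```

```text
the job is handed in; nothing more can be done
the job is handed in; nothing more can be done
```

The tall tin is standing in the bay and I have handed the job in; no verdict came back. I held it by its handle and rocked it about 9° onto its right edge. Then I swung the left side ahead to about 21° out of square, rocked it onto the left edge and swung the right side up level. After that I set it down, let go and backed the arm away, finishing at 10.3 s of the 42 s allowed.

**Last checks:**
- **Position:** its middle is about 4 mm short of the bay's middle and about 10 mm to the right.
- **Squareness:** it is square to within about 1°.
- **Uprightness:** the broad face measures upright to 0.2°. The sideways check on the narrow face was a bad plane fit (it took in pixels past the edge), so for that I rely on the pictures, which show it flat.
- **Neighbours:** the short tin and carton have not moved. The round can's picture shifted by 0.15 pixel, most likely from the arm's shadow.

**Disagreements:** during the walk, my estimate of the tin's position was about 6 mm off sideways from the picture. The handle slipped roughly 1–2 mm in the grip. At the changeover between edges the wrist briefly read about 8 N, so the tin may have been up to about 2.5 mm off the board, against the 12 mm limit.

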